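Dial the code of the worn sample lock box and slide its lid open

TASK

Unlock the blue sample box and open it: turn the left dial to three dots and the right dial to five dots at their red marks, then slide the lid to the left until it is fully open and let go. The lock is worn, so each dial has to be turned on past its mark, by anything from 6 to 32 degrees, and its true stop found by feel: turn slowly until the hidden pin drops in and the dial stops dead, and never force a dial or the locked lid. Leave the amber bottle, the green-capped bottle and the timer where they stand.

Things in the scene. Friction and masses are not known exactly. Their poses are not given: they have to be found in the camera images.
- box_top (a point): Blue steel sample box, fixed, 200 mm deep (x) by 220 mm wide (y), 70 mm high. Point: middle of its top, 66 mm up; axes of the box: x away from the robot, y to the box's left. Front half of the top: dark steel lock cover with two dials, axes at x -50, y +55 (left) and y -55 mm (right). Rear half: grey sliding lid.
- dial_a_grip (a point): Left dial: black bar grip 40 mm long, 14 thick, from 72 to 106 mm above the worktop, on a white disc 65 mm across with groups of one to six black dots round its rim. Point on the vertical turning axis, 94 mm above the worktop; turns with the dial: x along the bar, y across it. Its red mark is fixed on the cover at the robot's side of the disc.
- dial_a (a joint): Angle of the left dial (rad), growing anticlockwise from above: 0 with one dot at the red mark, 1.047 more per further dot, so three dots is 2.094. Range -0.2 to 6.5; starts at 1.29 to 1.64, so turn anticlockwise. Drag about 0.03 N m. Its pin drops 0.10 to 0.55 rad past the mark (2.19 to 2.64), constant in an episode, not visible. There turn no faster than 0.4 rad/s, or the pin may jump over.
- dial_b_grip (a point): Right dial, the same as the left dial in make and size; point on its axis 94 mm above the worktop, x along the bar.
- dial_b (a joint): Angle of the right dial (rad), same sense and scale: five dots is 4.189. Range -0.2 to 6.5; starts at 4.64 to 4.99, so turn clockwise. Its pin drops 0.10 to 0.55 rad past the mark (4.09 to 3.64), not visible; drag and speed as the left.
- lid_handle (a point): Black upright rib on the lid, 40 mm along the box's x, 12 mm thick along the box's y, 28 mm tall (67 to 95 mm above the worktop); the point is on its centreline, 84 mm above the worktop; axes as the box.
- lid (a joint): Slide of the lid in m: 0 shut, 0.075 fully open (end stop), growing along the box's +y (left); moves with a drag of 1.5 N once both pins have dropped; while either pin is up it is stopped after about 2 mm.
- guide: Fixed block hidden in the box that guides the two drop pins (25 mm behind each dial's axis; only pins touch it; origin under the box's middle). When a pin drops into its dial's gate, the dial stops dead, with about 0.13 rad of play; the torque then climbs steeply, and 0.15 N m above the drag means the pin is in. Strain limit of a pin: 22 N, about 0.36 N m at the dial.
- amber_mid (a point): Amber glass bottle with black cap, 40 mm across, 82 mm tall, loose, right of the box; point at half height.
- dropper_mid (a point): White dropper bottle with green cap, 30 mm across, 75 mm tall, loose, behind the box; point at half height.
- clock_mid (a point): White timer, 59 x 66 x 22 mm, loose, left of the dials; point at half height.

How it is judged:
On the way:
1. both dials are at their code or past it towards their true stops (left 2.05 to 2.80, right 4.23 to 3.48 rad), with the lid still shut (under 6 mm) (value of joint dial_a between 2.05 and 2.8 rad and value of joint dial_b between 3.48 and 4.23 rad and value of joint lid below 0.006 m), for 0.2 s.
At the end, for the whole second after the job is handed in: The lid stands at least 68 mm open (75 mm is the end stop) and both dials still stand at their true stops just past the code marks (left 2.05 to 2.80, right 3.48 to 4.23 rad) (value of joint lid above 0.068 m and value of joint dial_a between 2.05 and 2.8 rad and value of joint dial_b between 3.48 and 4.23 rad); the robot touches nothing.
It fails at once if the pins are strained: more than 22 N on their hidden guide, by forcing a dial or the locked lid (contact force between guide and anything else above 22 N).
It fails at once if the amber bottle is moved more than 30 mm or tipped (distance of amber_mid from where it was at the start of the episode above 0.03 m or angle between amber_mid's own z axis and vertical above 0.5 rad).
It fails at once if the green-capped bottle is moved more than 30 mm or tipped (distance of dropper_mid from where it was at the start of the episode above 0.03 m or angle between dropper_mid's own z axis and vertical above 0.5 rad).
It fails at once if the timer is moved more than 30 mm (distance of clock_mid from where it was at the start of the episode above 0.03 m).
It also fails if it takes over 67 s, if anything falls off the work surface, if the arm or the gripper's body presses on something with over 40 N, if the wrist force passes 120 N, or if a joint passes its speed limit or range.

ROBOT

A 6-joint arm with a two-finger parallel gripper is mounted at the origin on a cart in front of the work surface, level with it; the furniture and walls round the work are solid. World frame = base frame: x ahead of the robot, y to its left, z up, the work surface at z = 0. Lengths are in m, angles in rad, forces in N, time in s.
With the tool pointing down it reaches from about 0.3 to 0.875 m from the base axis. Payload 6.4 kg.
Tool frame: the origin (TCP) lies between the finger pads; the fingertips stand ctrl.tip_extent ahead of it and the grasp point (between the pads) is the TCP (ctrl.tip_extent is the distance from the TCP to the fingertips, in m); z points along the fingers, y is the line along which they close (so a half turn about z gives the same grasp; the last joint's range is limited). The gripper opens to 85 mm and grips with 20 to 120 N. Pads are 22 mm wide; open, the fingers measure 114 mm over their backs; the gripper's body (76 mm by 85 mm) begins 54 mm behind the grasp point. The pads swing forward as they close: fully open they stand 13 mm farther back than shut.
Start: joints at [0.966, 0.181, 1.607, -0, 1.354, -0.206], TCP at [0.223, 0.53, 0.213] pointing down, gripper open.
Joint ranges: [-2.99, 2.99], [-0.89, 2.07], [0.3, 2.58], [-1.14, 4.28], [0, 2.63], [-3.12, 3.12]. Speed limits (rad/s): [2.57, 2.57, 3.01, 3.14, 3.14, 3.14].

INTERFACE

Orientations are given as a unit quaternion [w, x, y, z].
In Python, from bench import ctrl gives the robot as it stands.
- The arm moves only by the tool send_rows, never from a script. Its arguments are lists of equal length, an entry for each row: "dr": the turn, a rotation vector about the tool's x, y, z in units of 6 degrees (1.0 is 6 degrees), a list of three; "xyz": the shift along the tool's x, y, z in cm, a list of three; "jaw": the opening in per cent of the stroke, from 0 (shut) to 100 (fully open). In form: {"dr": [[wx, wy, wz], ...], "xyz": [[dx, dy, dz], ...], "jaw": [jaw, ...]}. A call has exactly 8 rows; each row is the pose to reach, as a shift and turn from the pose commanded when the call began, along the tool's axes at that moment; what a row does not reach only later rows make up. A row lasts 1/8 s, in which the tool goes at most 62.5 mm and 10.7 degrees, less where a joint would pass 70% of its speed; a pose out of reach is approached as far as the arm can. A call with a gripper value outside its range is refused whole. The fingers move at their own pace and stop on an object; the grip force is fixed at half the most. Time passes only in rows, so rows that repeat a pose let the fingers close, or fill a call up. It gives the time, the measured TCP pose, the force, the opening and the grip force at its end, in the units of the state.
- ctrl.get_obs(): the state, without advancing time (a new reading comes with each control period).
- ctrl.camera(name): name is "scene" or "top" or "wrist"; returns the picture (384x512x3 uint8, red, green, blue); there is no depth.
- ctrl.calibration(name): a dict with "camera_matrix" (3x3 intrinsics, pixels), "world_from_camera" (4x4, takes a point from camera to world coordinates). Camera axes: x right, y up, looking along -z (the intrinsics and any distortion apply to the point x, -y, -z); pixel columns grow to the right and rows downward; lengths in m; the calibration is good to about 2 mm. A picture is of the moment at which its call begins: read the wrist's pose just before it. calibration takes no time and is no camera call; for the wrist camera it gives the pose at the moment of the call.
- ctrl.hand_in(): hands the job in; it is judged then, once.
The state is a dict: "time_s": time; "q": joint angles; "dq": joint speeds; "joint_efforts": joint torques, N m; "eef_pos": TCP position; "eef_rot": TCP orientation; "wrist_force": force on the tool from outside, world axes, zero at the start; "torque": the same for the moment, N m; "opening": opening from 0.0 (shut) to 1.0 (fully open); "grasp_force": force on a finger pad.
Only numpy, scipy, OpenCV 4.12 (cv2) and the standard library are available. Lean on these libraries where they do the work, as an engineer would, in place of code of your own. Each camera call takes 0.05 s, during which the arm holds its last target. There are 200 camera calls.

## Working session

There is one attempt and no reset: what is moved stays moved. The work goes in short steps, Python scripts to look and compute and a tool call to move; the robot and the scene stay as the last step left them, time stands still between calls to the robot, and variables do not carry over. Pictures are saved under pics/ and viewed, at most 13 in all, crops included, and the job is handed in when it is done.

Besides the shell and the picture viewer there is one more tool, called after "Request:" by a JSON object that holds its "name" and its "arguments". send_rows: Moves the arm, as the interface text tells. Its arguments: {"type":"object","properties":{"dr":{"type":"array","items":{"type":"array","items":{"type":"number"}}},"xyz":{"type":"array","items":{"type":"array","items":{"type":"number"}}},"jaw":{"type":"array","items":{"type":"number"}}},"required":["dr","xyz","jaw"]}

```bash
ls; mkdir -p pics; python3 - <<'E'
from bench import ctrl
import cv2,numpy as np
o=ctrl.get_obs();print({k:np.round(v,3).tolist() if not isinstance(v,float) else v for k,v in o.items()},ctrl.tip_extent)
for n in("top","scene"):
    im=ctrl.camera(n);cv2.imwrite(f"pics/{n}0.png",im[:,:,::-1])
    c=ctrl.calibration(n);print(n,{k:np.round(v,3).tolist() for k,v in c.items()})
E
```

```text
pics
{'time_s': 0.0, 'q': [0.966, 0.182, 1.608, 0.0, 1.354, -0.206], 'dq': [-0.001, -0.0, -0.0, 0.001, -0.003, 0.001], 'joint_efforts': [0.0, -44.488, -35.133, -0.0, 0.009, 0.0], 'eef_pos': [0.223, 0.529, 0.212], 'eef_rot': [-0.0, 0.198, 0.98, -0.001], 'wrist_force': [0.204, 0.243, 0.027], 'torque': [0.055, 0.034, -0.05], 'grasp_force': 0.0, 'opening': 1.000207976150492} 0.019
top {'camera_matrix': [[448.053, 0.0, 262.821], [0.0, 448.053, 195.506], [0.0, 0.0, 1.0]], 'world_from_camera': [[0.03, 0.996, -0.088, 0.528], [-1.0, 0.03, 0.001, 0.088], [0.004, 0.088, 0.996, 1.006], [0.0, 0.0, 0.0, 1.0]]}
scene {'camera_matrix': [[437.21, 0.0, 256.236], [0.0, 437.21, 196.483], [0.0, 0.0, 1.0]], 'world_from_camera': [[0.484, 0.655, -0.581, 0.044], [-0.875, 0.368, -0.315, -0.201], [0.008, 0.661, 0.751, 0.827], [0.0, 0.0, 0.0, 1.0]]}
```

View pics/top0.png

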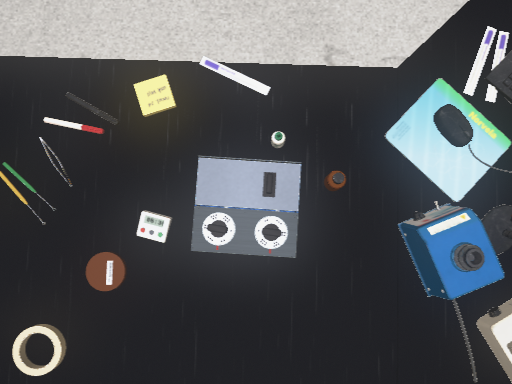

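View pics/scene0.png

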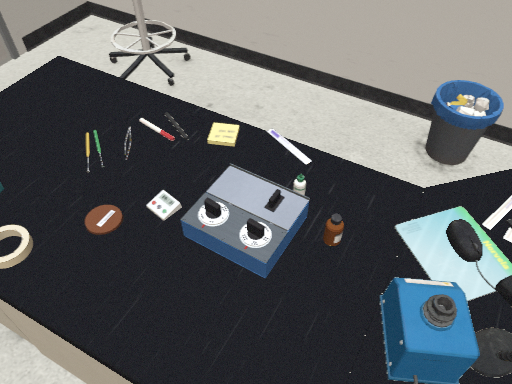

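Top view: box spans about (192–301, 156–257), dials at about (219,229) and (271,232), handle (269,184), timer (154,226), amber bottle (337,180), dropper (278,139). I'll enlarge both views.

```bash
python3 - <<'E'
import cv2,numpy as np
t=cv2.imread("pics/top0.png")[150:265,188:308];s=cv2.imread("pics/scene0.png")[160:275,180:312]
r=lambda a:cv2.resize(a,None,fx=5,fy=5,interpolation=cv2.INTER_CUBIC)
cv2.imwrite("pics/tz.png",r(t));cv2.imwrite("pics/sz.png",r(s))
E
```

```text
(no output)
```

View pics/tz.png

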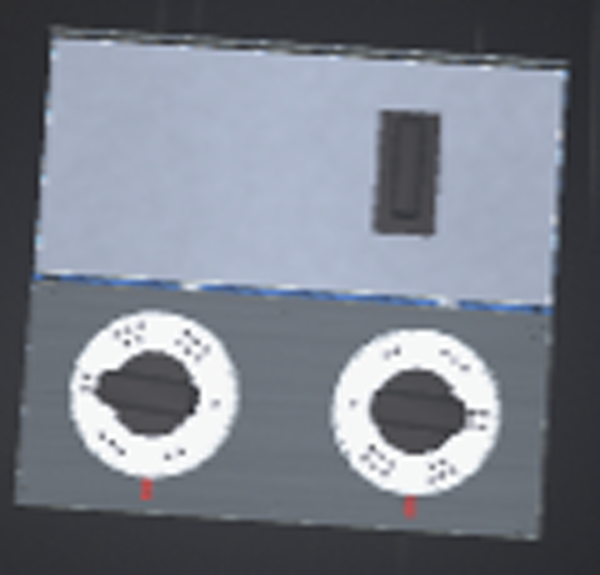

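View pics/sz.png

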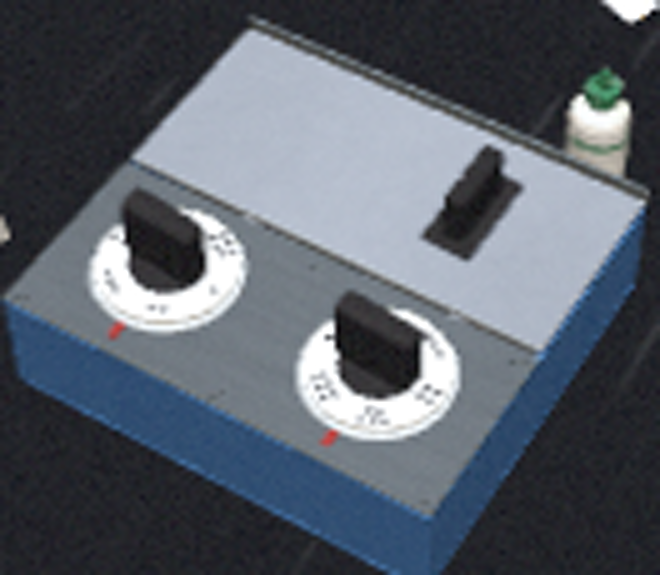

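```bash
cat > h.py <<'E'
import numpy as np,cv2
from bench import ctrl
def ray(c,p):
    K,T=np.array(c["camera_matrix"]),np.array(c["world_from_camera"])
    d=np.linalg.solve(K,[p[0],p[1],1.]);d=T[:3,:3]@[d[0],-d[1],-d[2]]
    return T[:3,3],d/np.linalg.norm(d)
def atz(c,p,z):
    o,d=ray(c,p);return o+d*(z-o[2])/d[2]
def tri(obs):
    A=0;b=0
    for c,p in obs:
        o,d=ray(c,p);M=np.eye(3)-np.outer(d,d);A=A+M;b=b+M@o
    X=np.linalg.solve(A,b)
    return X,[np.linalg.norm((np.eye(3)-np.outer(d,d))@(X-o))*1e3 for o,d in [ray(c,p) for c,p in obs]]
def discs(im,box,amin,amax):
    x0,y0,x1,y1=box;g=cv2.cvtColor(im,cv2.COLOR_BGR2GRAY)[y0:y1,x0:x1]
    m=(g>205).astype(np.uint8)*255;out=[]
    for k in cv2.findContours(m,cv2.RETR_EXTERNAL,cv2.CHAIN_APPROX_NONE)[0]:
        k=cv2.convexHull(k)
        if amin<cv2.contourArea(k)<amax:
            e=cv2.fitEllipse(k);out.append((e[0][0]+x0,e[0][1]+y0,e[1],e[2]))
    return sorted(out)
E
python3 - <<'E'
from h import *
T,S=ctrl.calibration("top"),ctrl.calibration("scene")
a=discs(cv2.imread("pics/top0.png"),(188,200,308,260),300,1500);b=discs(cv2.imread("pics/scene0.png"),(180,185,312,260),200,1500)
print(a,b)
for i in range(2):print(tri([(T,a[i][:2]),(S,b[i][:2])]),atz(T,a[i][:2],.072),atz(S,b[i][:2],.072))
tz=lambda u,v:(188+u/5-.4,150+v/5-.4); sz=lambda u,v:(180+u/5-.4,160+v/5-.4)
# handle top middle
print("handle",tri([(T,tz(407,168)),(S,sz(480,172))]),atz(T,tz(407,168),.095))
for n,p in dict(fl=(15,503),fr=(540,538),br=(568,68),bl=(52,35),ml=(37,275),mr=(550,308),ma=(147,488),mb=(411,507)).items():print(n,atz(T,tz(*p),.068))
print("amber",atz(T,(337,179),.08),"drop",atz(T,(278,138),.07),"clock",atz(T,(154,226),.02))
E
```

```text
[(218.20033836364746, 228.48171615600586, (32.45992660522461, 32.68476867675781), 59.55734634399414), (270.6680221557617, 231.97401237487793, (32.49412536621094, 32.8515739440918), 117.45661163330078)] [(213.039794921875, 213.68555450439453, (23.84100914001465, 30.556114196777344), 84.6076431274414), (255.1844253540039, 234.2999153137207, (25.940637588500977, 31.83041763305664), 91.37400817871094)]
(array([0.53899207, 0.17751776, 0.06781177]), [np.float64(0.7226589281978106), np.float64(0.7226589281979077)]) [0.53856127 0.1777315  0.072     ] [0.5366058  0.17479747 0.072     ]
(array([0.53499525, 0.06768439, 0.06795658]), [np.float64(0.8045618649553207), np.float64(0.8045618649553833)]) [0.53455966 0.06846393 0.072     ] [0.53279362 0.06556997 0.072     ]
handle (array([0.63472047, 0.07298482, 0.09754772]), [np.float64(2.5232166880385263), np.float64(2.5232166880385494)]) [0.6337745  0.07515187 0.095     ]
fl [0.49190109 0.23372544 0.068     ]
fr [0.48389774 0.01512431 0.068     ]
br [0.68155377 0.00784733 0.068     ]
bl [0.68907008 0.2266867  0.068     ]
ml [0.58709852 0.22866296 0.068     ]
mr [0.57966254 0.01314919 0.068     ]
ma [0.49971452 0.17912108 0.068     ]
mb [0.49510553 0.06907788 0.068     ]
amber [ 0.64858173 -0.06645389  0.08      ] drop [0.73376578 0.0584471  0.07      ] clock [0.54042108 0.32374933 0.02      ]
```

```bash
cat >> h.py <<'E'
from scipy.spatial.transform import Rotation as R
def tool():
    o=ctrl.get_obs();return np.array(o["eef_pos"]),R.from_quat(np.array(o["eef_rot"]),scalar_first=True)
def goto(p,yaw):  # yaw (deg) of tool y axis, tool down -> shift cm, turn units
    P,Q=tool();y=np.array([np.cos(np.radians(yaw)),np.sin(np.radians(yaw)),0]);z=np.array([0,0,-1.])
    G=R.from_matrix(np.c_[np.cross(y,z),y,z])
    print("xyz",np.round(Q.inv().apply(np.array(p)-P)*100,2),"dr",np.round((Q.inv()*G).as_rotvec(degrees=True)/6,2))
E
python3 - <<'E'
from h import *
P,Q=tool();c=ctrl.calibration("wrist");W=np.array(c["world_from_camera"]);print(np.round(c["camera_matrix"],1),Q.inv().apply(W[:3,3]-P),np.round(Q.as_matrix().T@W[:3,:3],3))
goto([.4865,.122,.22],-5);goto([.5365,.122,.22],-5)
E
```

```text
[[288.3   0.  251.7]
 [  0.  288.3 192.9]
 [  0.    0.    1. ]] [ 0.08439547  0.0006484  -0.16077473] [[ 0.     0.945  0.328]
 [ 1.     0.    -0.001]
 [-0.001  0.328 -0.945]]
xyz [-40.11 -27.32  -0.76] dr [-1.000e-02  1.000e-02  1.203e+01]
xyz [-44.72 -25.38  -0.77] dr [-1.000e-02  1.000e-02  1.203e+01]
```

Request:
{"name": "send_rows", "arguments": {"dr": [[0,0,1.5],[0,0,3],[0,0,4.5],[0,0,6],[0,0,7.5],[0,0,9],[0,0,10.5],[0,0,12]], "xyz": [[-5.6,-3.2,0],[-11.2,-6.4,0],[-16.8,-9.5,0],[-22.4,-12.7,0],[-28,-15.9,0],[-33.6,-19,0],[-39.2,-22.2,0],[-44.7,-25.4,0]], "jaw": [80,60,50,50,50,50,50,50]}}

```text
time_s: 1.1
eef_pos: [0.5288, 0.1317, 0.2127]
eef_rot: [-0.0, 0.738, 0.675, -0.0]
wrist_force: [0.3, 1.7, 0.7]
opening: 0.499
grasp_force: 0.0
```

```bash
python3 - <<'E'
from h import *
P,Q=tool();print(P,Q.as_matrix().round(3)[:,1],ctrl.get_obs()["time_s"],ctrl.get_obs()["q"])
im=ctrl.camera("wrist")[:,:,::-1].copy();cv2.imwrite("pics/w1.png",im)
import pickle;pickle.dump(ctrl.calibration("wrist"),open("w1.pkl","wb"))
cv2.imwrite("pics/w1z.png",cv2.resize(im,(800,600),interpolation=cv2.INTER_CUBIC))
E
```

```text
[0.52880868 0.13172502 0.21265771] [ 0.996 -0.09  -0.   ] 1.1 [2.61358413e-02 1.14286837e-01 1.68285824e+00 1.84786365e-04
 1.34471266e+00 1.16092368e-01]
```

View pics/w1z.png

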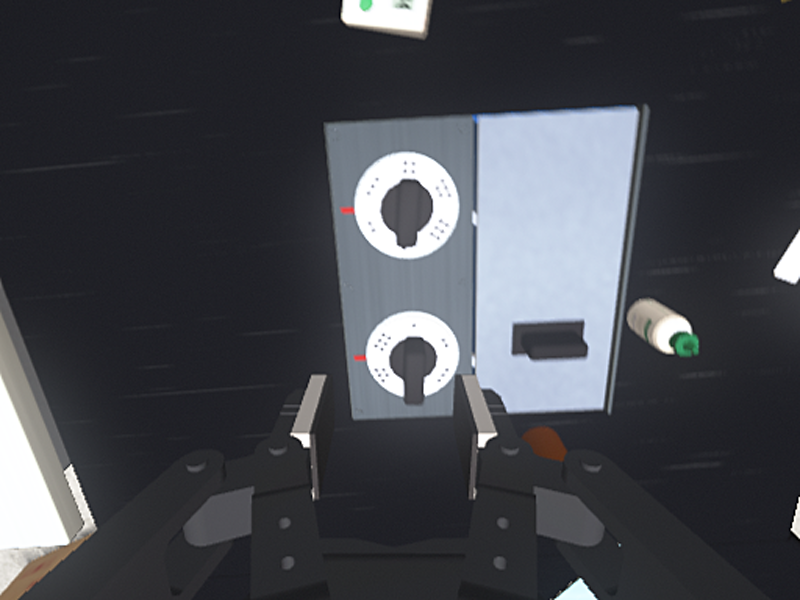

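Wrist view: both dials visible at (406,205) and (412,354) of the 800-px picture, bars nearly along the tool's x; handle at (555,345). Enlarging the dials with contrast to read the bar directions.

```bash
python3 - <<'E'
from h import *
im=cv2.imread("pics/w1.png")
f=lambda x0,y0:cv2.resize(np.clip(im[y0:y0+75,x0:x0+50].astype(float)*2.5,0,255).astype(np.uint8),(400,600),interpolation=cv2.INTER_CUBIC)
cv2.imwrite("pics/w1d.png",np.hstack([f(236,95),f(240,190)]))
E
```

```text
(no output)
```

View pics/w1d.png

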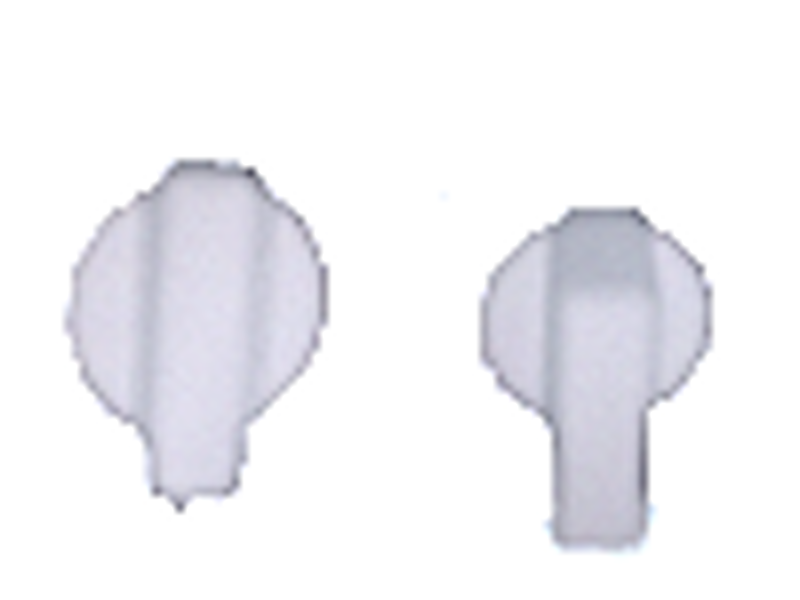

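```bash
python3 - <<'E'
from h import *
import pickle
w=pickle.load(open("w1.pkl","rb"));T=ctrl.calibration("top")
g=lambda x0,y0,u,v:(x0+u/8-.44,y0+v/8-.44)
tz=lambda u,v:(188+u/5-.4,150+v/5-.4)
for n,q in dict(a=[(236,95,212,172),(236,95,197,490)],b=[(240,190,208,290),(240,190,200,545)]).items():
    A,B=[atz(w,g(*k),.106) for k in q];d=A-B
    print(n,"mid",(A+B)/2,"len",np.linalg.norm(d),"bar dir",np.degrees(np.arctan2(d[1],d[0])))
a=discs(cv2.imread("pics/w1.png"),(215,90,310,260),300,6000)
t=discs(cv2.imread("pics/top0.png"),(188,200,308,260),300,1500)
a=sorted(a,key=lambda k:k[1]);print(a)
for k,m in zip(a,t):print(atz(w,k[:2],.072),tri([(w,k[:2]),(T,m[:2])]))
o=ctrl.get_obs();print(o["eef_pos"],o["dq"],o["torque"],o["wrist_force"])
E
```

```text
a mid [0.54731156 0.17131938 0.106     ] len 0.036234133941688736 bar dir 82.11720275645112
b mid [0.54157303 0.06184708 0.106     ] len 0.037515756522328456 bar dir 83.50650415495033
[(259.8037910461426, 130.98479080200195, (66.4045181274414, 67.94590759277344), 165.33126831054688), (307.6492614746094, 178.04080200195312, (5.493809223175049, 160.808837890625), 0.4156499207019806), (263.6071891784668, 226.28402709960938, (54.813072204589844, 59.08955383300781), 91.15789794921875)]
[0.54720728 0.17194056 0.072     ] (array([0.5424743 , 0.17528051, 0.09894659]), [np.float64(4.230576135853621), np.float64(4.230576135853466)])
[0.59440819 0.11641301 0.072     ] (array([0.56766238, 0.08663734, 0.03736608]), [np.float64(37.89276112778748), np.float64(37.892761127787296)])
[0.53311765 0.12535202 0.21277144] [ 0.07695155 -0.0373032   0.04792412  0.0149123   0.0127074  -0.08079945] [-0.19258736 -0.0289965  -0.03228397] [ 2.32070707 -5.29781108  0.97579976]
```

```bash
python3 - <<'E'
from h import *
for i in range(6):ctrl.camera("wrist")
o=ctrl.get_obs();print(o["eef_pos"],o["dq"],o["torque"],o["wrist_force"])
c=ctrl.calibration("wrist");im=ctrl.camera("wrist")[:,:,::-1].copy();cv2.imwrite("pics/w2.png",im)
import pickle;pickle.dump(c,open("w2.pkl","wb"))
f=lambda x0,y0:cv2.resize(np.clip(im[y0:y0+75,x0:x0+50].astype(float)*2.5,0,255).astype(np.uint8),(400,600),interpolation=cv2.INTER_CUBIC)
a=sorted(discs(im,(215,80,285,250),300,6000),key=lambda k:k[1]);print(a)
P,Q=tool();print(Q.as_matrix()[:,1])
for k in a: print(atz(c,k[:2],.072))
cv2.imwrite("pics/w2d.png",np.hstack([f(int(k[0])-25,int(k[1])-35) for k in a[:2]]));print([(int(k[0])-25,int(k[1])-35) for k in a])
goto([.5385,.1765,.18],-5)
E
```

```text
[0.52712307 0.13462421 0.21257857] [ 0.01123828 -0.0052904  -0.00049967 -0.00105217 -0.00146132  0.00055065] [-0.00454754  0.06487796 -0.00817379] [-0.30001644 -0.01567975  0.5468595 ]
[(260.9983329772949, 132.7518768310547, (65.17715454101562, 66.98287200927734), 14.493768692016602), (264.3417854309082, 227.50100708007812, (53.56187057495117, 58.707740783691406), 86.72079467773438)]
[ 9.96624997e-01 -8.20875280e-02 -5.03812611e-04]
[0.54093663 0.18015679 0.072     ]
[0.53702542 0.07219016 0.072     ]
[(235, 97), (239, 192)]
xyz [4.25 0.79 3.27] dr [-0.   -0.    0.05]
```

View pics/w2d.png

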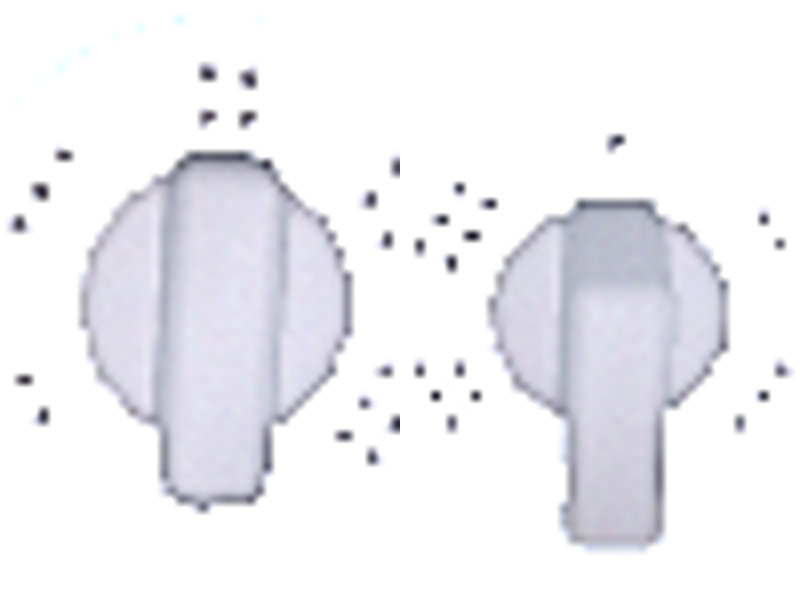

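```bash
python3 - <<'E'
from h import *
import pickle
w=pickle.load(open("w2.pkl","rb"))
g=lambda x0,y0,u,v:(x0+u/8-.44,y0+v/8-.44)
for n,q in dict(a=[(235,97,226,165),(235,97,216,497)],b=[(239,192,219,285),(239,192,216,540)]).items():
    A,B=[atz(w,g(*k),.106) for k in q];d=A-B
    print(n,"mid",(A+B)/2,"len",np.linalg.norm(d),"bar dir",np.degrees(np.arctan2(d[1],d[0])))
for n,p in [("4dots",(228,95)),("2dots",(33,397)),("3dots",(40,190))]:
    X=atz(w,g(235,97,*p),.072)-[.5409,.1802,.072];print(n,np.degrees(np.arctan2(X[1],X[0])))
for n,p in [("1dot",(216,142)),("5dots",(47,392)),("6",(55,225)),("2",(372,231)),("3",(365,395))]:
    X=atz(w,g(239,192,*p),.072)-[.5370,.0722,.072];print(n,np.degrees(np.arctan2(X[1],X[0])))
goto([.539,.1775,.098],-5.5);goto([.539,.1775,.14],-5.5)
E
```

```text
a mid [0.54093475 0.17935527 0.106     ] len 0.03795624824116594 bar dir 84.21735428196337
b mid [0.53696637 0.07032585 0.106     ] len 0.03749898779266582 bar dir 85.58853520320883
4dots 80.86273562205938
2dots -153.73313392880777
3dots 145.6548240137981
1dot 82.55537559529063
5dots -148.4767384831644
6 150.88393878170862
2 15.982095740602611
3 -41.18285247493339
xyz [ 4.35  0.83 11.47] dr [-0.   -0.    0.13]
xyz [4.35 0.83 7.27] dr [-0.   -0.    0.13]
```

Request:
{"name": "send_rows", "arguments": {"dr": [[0,0,0.2],[0,0,0.2],[0,0,0.2],[0,0,0.2],[0,0,0.2],[0,0,0.2],[0,0,0.2],[0,0,0.2]], "xyz": [[2.2,0.45,0.5],[4.4,0.9,1.5],[4.4,0.9,4],[4.4,0.9,7],[4.4,0.9,10],[4.4,0.9,11.5],[4.4,0.9,11.5],[4.4,0.9,11.5]], "jaw": [50,50,50,50,50,50,50,50]}}

```text
time_s: 2.5
eef_pos: [0.5416, 0.177, 0.0992]
eef_rot: [0.001, 0.743, 0.669, 0.001]
wrist_force: [0.8, -0.4, -0.1]
opening: 0.5
grasp_force: 0.0
```

```bash
cat > s.py <<'E'
from h import *
for i in range(1):ctrl.camera("wrist")
o=ctrl.get_obs();P,Q=tool();y=Q.as_matrix()[:,1]
print("t",round(o["time_s"],2),"P",np.round(P,4),"yaw",round(np.degrees(np.arctan2(y[1],y[0])),2),"q6",round(o["q"][5],3),"F",np.round(o["wrist_force"],2),"T",np.round(o["torque"],3),"op",round(o["opening"],3),"gf",round(o["grasp_force"],1))
E
python3 s.py; python3 -c "
from h import *
goto([.5395,.178,.097],-5.8)"
```

```text
t 2.55 P [0.5418 0.177  0.0994] yaw -6.03 q6 0.213 F [ 0.18  0.36 -0.17] T [-0.015  0.033  0.02 ] op 0.498 gf 0.0
xyz [ 0.08 -0.24  0.24] dr [ 0.02 -0.01 -0.04]
```

Request:
{"name": "send_rows", "arguments": {"dr": [[0,0,0],[0,0,0],[0,0,0],[0,0,0],[0,0,0],[0,0,0],[0,0,0],[0,0,0]], "xyz": [[0.1,-0.2,0.2],[0.1,-0.2,0.2],[0.1,-0.2,0.2],[0.1,-0.2,0.2],[0.1,-0.2,0.2],[0.1,-0.2,0.2],[0.1,-0.2,0.2],[0.1,-0.2,0.2]], "jaw": [40,30,20,10,5,5,5,5]}}

```text
time_s: 3.55
eef_pos: [0.5388, 0.1778, 0.0959]
eef_rot: [-0.0, 0.743, 0.669, -0.0]
wrist_force: [0.8, -0.3, 0.6]
opening: 0.049
grasp_force: 0.0
```

```bash
python3 s.py
```

```text
t 3.6 P [0.5388 0.1778 0.0959] yaw -6.05 q6 0.215 F [ 1.23 -0.05  0.73] T [-0.01  -0.046 -0.014] op 0.05 gf 0.0
```

```bash
python3 - <<'E'
from h import *
im=ctrl.camera("wrist")[:,:,::-1];s=ctrl.camera("scene")[:,:,::-1]
cv2.imwrite("pics/w3.png",np.hstack([cv2.resize(im[90:390,150:350],(400,600)),cv2.resize(s[100:280,180:300],(400,600))]))
E
```

```text
(no output)
```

View pics/w3.png

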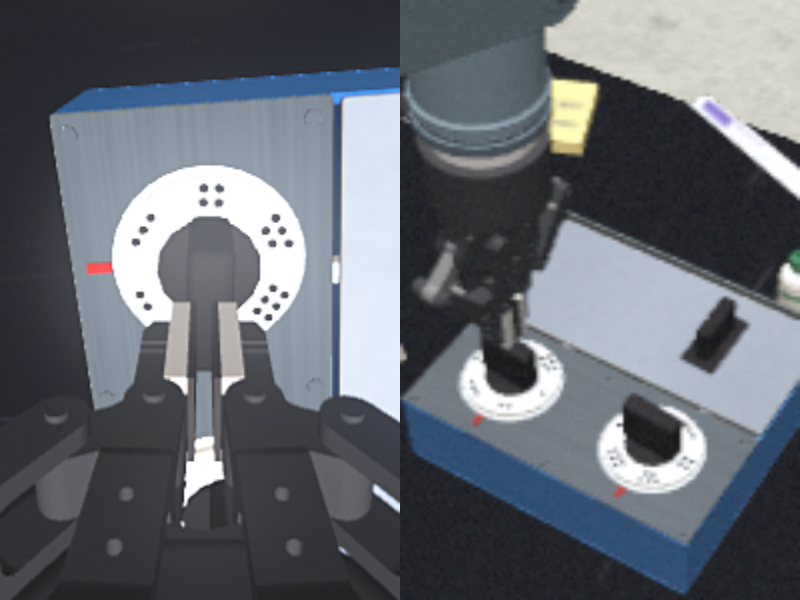

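```bash
python3 - <<'E'
from h import *
print(ctrl.tip_extent)
P,Q=tool()
def proj(c,X):
    T=np.linalg.inv(c["world_from_camera"]);x=T[:3,:3]@X+T[:3,3];k=np.array(c["camera_matrix"])@[x[0],-x[1],-x[2]];return np.round(k[:2]/k[2],1)
S,W=ctrl.calibration("scene"),ctrl.calibration("wrist")
for z in(.077,.096,.106,.115,.125):
    X=np.array([P[0],P[1],z]);s=proj(S,X);w=proj(W,X)
    print(z,"scenecrop",400+(s[0]-180)/.3,(s[1]-100)/.3,"wristcrop",(w-[150,90])*2)
s=cv2.imread("pics/w3.png")[250:450,470:560]
cv2.imwrite("pics/s3.png",cv2.resize(s,None,fx=3,fy=3)[:, :, :])
E
```

```text
0.019
0.077 scenecrop 507.66666666666674 370.3333333333333 wristcrop [202.  269.2]
0.096 scenecrop 505.66666666666663 351.6666666666667 wristcrop [202.  295.4]
0.106 scenecrop 504.6666666666667 342.0 wristcrop [201.8 311.4]
0.115 scenecrop 503.66666666666663 332.66666666666674 wristcrop [201.8 327.4]
0.125 scenecrop 502.66666666666674 322.66666666666674 wristcrop [201.8 347.4]
```

View pics/s3.png

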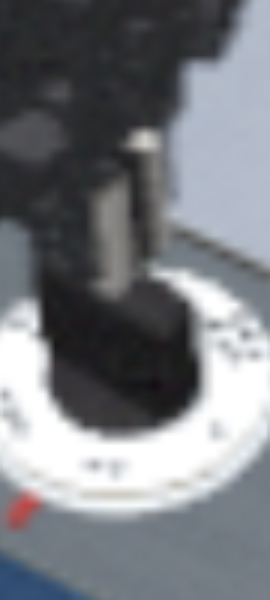

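Fingertips still stand above the bar (gap narrower than the bar, no grip force): real tips ride higher than assumed. Open, go lower in checked steps.

Request:
{"name": "send_rows", "arguments": {"dr": [[0,0,0],[0,0,0],[0,0,0],[0,0,0],[0,0,0],[0,0,0],[0,0,0],[0,0,0]], "xyz": [[0,0,0],[0,0,0],[0,0,0],[0,0,0],[0,0,0.5],[0,0,1.0],[0,0,1.5],[0,0,1.5]], "jaw": [40,50,50,50,50,50,50,50]}}

```text
time_s: 4.7
eef_pos: [0.5383, 0.1777, 0.0801]
eef_rot: [-0.0, 0.743, 0.669, -0.001]
wrist_force: [-0.0, 0.4, 0.1]
opening: 0.503
grasp_force: 0.0
```

```bash
python3 s.py
```

```text
t 4.75 P [0.5386 0.1778 0.0805] yaw -6.05 q6 0.215 F [-0.08 -0.66  0.54] T [-0.052 -0.006  0.061] op 0.498 gf 0.0
```

Request:
{"name": "send_rows", "arguments": {"dr": [[0,0,0],[0,0,0],[0,0,0],[0,0,0],[0,0,0],[0,0,0],[0,0,0],[0,0,0]], "xyz": [[0,0,0.4],[0,0,0.8],[0,0,0.8],[0,0,0.8],[0,0,0.8],[0,0,0.8],[0,0,0.8],[0,0,0.8]], "jaw": [50,50,40,30,20,10,5,5]}}

```text
time_s: 5.75
eef_pos: [0.5404, 0.1778, 0.0735]
eef_rot: [0.001, 0.744, 0.669, 0.001]
wrist_force: [6.1, 0.6, -1.7]
opening: 0.14
grasp_force: 62.2
```

```bash
python3 s.py
```

```text
t 5.8 P [0.5404 0.1778 0.0735] yaw -6.07 q6 0.215 F [ 5.2   0.73 -1.25] T [ 0.073 -0.717  0.013] op 0.141 gf 62.2
```

Request:
{"name": "send_rows", "arguments": {"dr": [[0,0,0],[0,0,-0.7],[0,0,-1.5],[0,0,-2.3],[0,0,-3.1],[0,0,-3.9],[0,0,-4.6],[0,0,-5]], "xyz": [[0,0.2,0],[0,0.2,0],[0,0.2,0],[0,0.2,0],[0,0.2,0],[0,0.2,0],[0,0.2,0],[0,0.2,0]], "jaw": [5,5,5,5,5,5,5,5]}}

```text
time_s: 6.8
eef_pos: [0.5404, 0.1778, 0.0734]
eef_rot: [-0.0, 0.544, 0.839, -0.0]
wrist_force: [-2.4, 0.0, 5.2]
opening: 0.14
grasp_force: 63.2
```

```bash
python3 s.py
```

```text
t 6.85 P [0.5403 0.1778 0.0734] yaw 24.15 q6 -0.312 F [-1.43  0.63  5.24] T [0.029 0.547 0.02 ] op 0.148 gf 63.2
```

Request:
{"name": "send_rows", "arguments": {"dr": [[0,0,-0.1],[0,0,-0.2],[0,0,-0.3],[0,0,-0.4],[0,0,-0.5],[0,0,-0.6],[0,0,-0.7],[0,0,-0.7]], "xyz": [[0,0,0],[0,0,0],[0,0,0],[0,0,0],[0,0,0],[0,0,0],[0,0,0],[0,0,0]], "jaw": [5,5,5,5,5,5,5,5]}}

```text
time_s: 7.85
eef_pos: [0.5403, 0.1778, 0.0734]
eef_rot: [-0.001, 0.514, 0.858, -0.0]
wrist_force: [-2.0, 1.2, 4.7]
opening: 0.143
grasp_force: 63.2
```

```bash
python3 s.py
```

```text
t 7.9 P [0.5404 0.1778 0.0734] yaw 28.17 q6 -0.383 F [-2.58  0.55  6.01] T [-0.008  0.564 -0.008] op 0.145 gf 63.2
```

```bash
cat > t.py <<'E'
from h import *
L=[]
for i in range(3):
    ctrl.camera("wrist");o=ctrl.get_obs();L.append(o["torque"][2])
P,Q=tool();y=Q.as_matrix()[:,1]
print("t",round(o["time_s"],2),"P",np.round(P,4),"yaw",round(np.degrees(np.arctan2(y[1],y[0])),2),"Tz",np.round(L,3),round(np.mean(L),3),"F",np.round(o["wrist_force"],1))
E
```

Request:
{"name": "send_rows", "arguments": {"dr": [[0,0,-0.1],[0,0,-0.2],[0,0,-0.3],[0,0,-0.4],[0,0,-0.4],[0,0,-0.4],[0,0,-0.4],[0,0,-0.4]], "xyz": [[0,0,0],[0,0,0],[0,0,0],[0,0,0],[0,0,0],[0,0,0],[0,0,0],[0,0,0]], "jaw": [5,5,5,5,5,5,5,5]}}

```text
time_s: 8.9
eef_pos: [0.5403, 0.1778, 0.0734]
eef_rot: [-0.0, 0.496, 0.868, -0.0]
wrist_force: [-2.0, 1.2, 6.3]
opening: 0.146
grasp_force: 63.2
```

```bash
python3 t.py
```

```text
t 9.05 P [0.5403 0.1778 0.0734] yaw 30.57 Tz [ 0.03  -0.002  0.063] 0.03 F [-2.7 -0.4  4.9]
```

Request:
{"name": "send_rows", "arguments": {"dr": [[0,0,-0.1],[0,0,-0.2],[0,0,-0.3],[0,0,-0.4],[0,0,-0.4],[0,0,-0.4],[0,0,-0.4],[0,0,-0.4]], "xyz": [[0,0,0],[0,0,0],[0,0,0],[0,0,0],[0,0,0],[0,0,0],[0,0,0],[0,0,0]], "jaw": [5,5,5,5,5,5,5,5]}}

```text
time_s: 10.05
eef_pos: [0.5403, 0.1778, 0.0734]
eef_rot: [-0.001, 0.477, 0.879, -0.0]
wrist_force: [-3.6, 0.0, 5.8]
opening: 0.14
grasp_force: 63.2
```

```bash
python3 t.py
```

```text
t 10.2 P [0.5403 0.1778 0.0734] yaw 32.97 Tz [-0.004  0.054  0.046] 0.032 F [-2.5  0.4  5.7]
```

Request:
{"name": "send_rows", "arguments": {"dr": [[0,0,-0.1],[0,0,-0.2],[0,0,-0.3],[0,0,-0.4],[0,0,-0.4],[0,0,-0.4],[0,0,-0.4],[0,0,-0.4]], "xyz": [[0,0,0],[0,0,0],[0,0,0],[0,0,0],[0,0,0],[0,0,0],[0,0,0],[0,0,0]], "jaw": [5,5,5,5,5,5,5,5]}}

```text
time_s: 11.2
eef_pos: [0.5403, 0.1778, 0.0734]
eef_rot: [-0.001, 0.459, 0.888, -0.0]
wrist_force: [-3.0, -0.8, 5.6]
opening: 0.141
grasp_force: 63.3
```

```bash
python3 t.py
```

```text
t 11.35 P [0.5403 0.1778 0.0734] yaw 35.37 Tz [0.02  0.071 0.06 ] 0.05 F [-3.5  0.6  4.4]
```

Request:
{"name": "send_rows", "arguments": {"dr": [[0,0,-0.1],[0,0,-0.2],[0,0,-0.3],[0,0,-0.4],[0,0,-0.4],[0,0,-0.4],[0,0,-0.4],[0,0,-0.4]], "xyz": [[0,0,0],[0,0,0],[0,0,0],[0,0,0],[0,0,0],[0,0,0],[0,0,0],[0,0,0]], "jaw": [5,5,5,5,5,5,5,5]}}

```text
time_s: 12.35
eef_pos: [0.5403, 0.1777, 0.0734]
eef_rot: [-0.001, 0.44, 0.898, -0.0]
wrist_force: [-2.9, 0.9, 6.2]
opening: 0.15
grasp_force: 63.3
```

```bash
python3 t.py
```

```text
t 12.5 P [0.5403 0.1777 0.0734] yaw 37.77 Tz [ 0.06   0.022 -0.043] 0.013 F [-2.7 -0.9  4.3]
```

Request:
{"name": "send_rows", "arguments": {"dr": [[0,0,-0.1],[0,0,-0.2],[0,0,-0.3],[0,0,-0.4],[0,0,-0.4],[0,0,-0.4],[0,0,-0.4],[0,0,-0.4]], "xyz": [[0,0,0],[0,0,0],[0,0,0],[0,0,0],[0,0,0],[0,0,0],[0,0,0],[0,0,0]], "jaw": [5,5,5,5,5,5,5,5]}}

```text
time_s: 13.5
eef_pos: [0.5403, 0.1777, 0.0734]
eef_rot: [-0.001, 0.421, 0.907, -0.0]
wrist_force: [-2.7, -0.4, 5.7]
opening: 0.144
grasp_force: 63.3
```

```bash
python3 t.py
```

```text
t 13.65 P [0.5403 0.1777 0.0734] yaw 40.17 Tz [0.042 0.058 0.06 ] 0.054 F [-2.5  1.2  5.5]
```

Request:
{"name": "send_rows", "arguments": {"dr": [[0,0,-0.1],[0,0,-0.2],[0,0,-0.3],[0,0,-0.4],[0,0,-0.4],[0,0,-0.4],[0,0,-0.4],[0,0,-0.4]], "xyz": [[0,0,0],[0,0,0],[0,0,0],[0,0,0],[0,0,0],[0,0,0],[0,0,0],[0,0,0]], "jaw": [5,5,5,5,5,5,5,5]}}

```text
time_s: 14.65
eef_pos: [0.5403, 0.1778, 0.0734]
eef_rot: [-0.001, 0.402, 0.916, -0.0]
wrist_force: [-3.0, 0.4, 4.9]
opening: 0.141
grasp_force: 63.3
```

```bash
python3 t.py
```

```text
t 14.8 P [0.5403 0.1777 0.0734] yaw 42.57 Tz [0.042 0.092 0.034] 0.056 F [-2.6  0.4  6.4]
```

Request:
{"name": "send_rows", "arguments": {"dr": [[0,0,-0.1],[0,0,-0.2],[0,0,-0.3],[0,0,-0.4],[0,0,-0.4],[0,0,-0.4],[0,0,-0.4],[0,0,-0.4]], "xyz": [[0,0,0],[0,0,0],[0,0,0],[0,0,0],[0,0,0],[0,0,0],[0,0,0],[0,0,0]], "jaw": [5,5,5,5,5,5,5,5]}}

```text
time_s: 15.8
eef_pos: [0.5403, 0.1777, 0.0734]
eef_rot: [-0.001, 0.383, 0.924, -0.0]
wrist_force: [-2.7, 0.5, 5.5]
opening: 0.14
grasp_force: 63.3
```

```bash
python3 t.py
```

```text
t 15.95 P [0.5402 0.1777 0.0734] yaw 44.97 Tz [ 0.011 -0.036 -0.038] -0.021 F [-2.5  1.2  5.7]
```

Request:
{"name": "send_rows", "arguments": {"dr": [[0,0,-0.1],[0,0,-0.2],[0,0,-0.3],[0,0,-0.4],[0,0,-0.4],[0,0,-0.4],[0,0,-0.4],[0,0,-0.4]], "xyz": [[0,0,0],[0,0,0],[0,0,0],[0,0,0],[0,0,0],[0,0,0],[0,0,0],[0,0,0]], "jaw": [5,5,5,5,5,5,5,5]}}

```text
time_s: 16.95
eef_pos: [0.5403, 0.1777, 0.0734]
eef_rot: [-0.001, 0.363, 0.932, -0.0]
wrist_force: [-2.9, 0.3, 6.0]
opening: 0.149
grasp_force: 63.3
```

```bash
python3 t.py
```

```text
t 17.1 P [0.5403 0.1777 0.0734] yaw 47.37 Tz [0.055 0.06  0.002] 0.039 F [-2.5 -0.3  5. ]
```

Request:
{"name": "send_rows", "arguments": {"dr": [[0,0,-0.1],[0,0,-0.2],[0,0,-0.3],[0,0,-0.4],[0,0,-0.4],[0,0,-0.4],[0,0,-0.4],[0,0,-0.4]], "xyz": [[0,0,0],[0,0,0],[0,0,0],[0,0,0],[0,0,0],[0,0,0],[0,0,0],[0,0,0]], "jaw": [5,5,5,5,5,5,5,5]}}

```text
time_s: 18.1
eef_pos: [0.5403, 0.1777, 0.0734]
eef_rot: [-0.001, 0.344, 0.939, -0.0]
wrist_force: [-3.1, -0.5, 6.1]
opening: 0.141
grasp_force: 63.3
```

```bash
python3 t.py
```

```text
t 18.25 P [0.5402 0.1777 0.0734] yaw 49.76 Tz [-0.127 -0.057 -0.091] -0.092 F [-2.8  0.4  5.9]
```

Request:
{"name": "send_rows", "arguments": {"dr": [[0,0,0],[0,0,-0.1],[0,0,-0.1],[0,0,-0.1],[0,0,-0.1],[0,0,-0.1],[0,0,-0.1],[0,0,-0.1]], "xyz": [[0,0,0],[0,0,0],[0,0,0],[0,0,0],[0,0,0],[0,0,0],[0,0,0],[0,0,0]], "jaw": [5,5,5,5,5,5,5,5]}}

```text
time_s: 19.25
eef_pos: [0.5403, 0.1777, 0.0734]
eef_rot: [-0.001, 0.339, 0.941, -0.0]
wrist_force: [-3.0, -0.1, 5.7]
opening: 0.144
grasp_force: 63.3
```

```bash
python3 t.py
```

```text
t 19.4 P [0.5403 0.1776 0.0734] yaw 50.35 Tz [-0.139 -0.146 -0.102] -0.129 F [-2.5 -0.2  5.5]
```

Request:
{"name": "send_rows", "arguments": {"dr": [[0,0,0],[0,0,-0.1],[0,0,-0.1],[0,0,-0.1],[0,0,-0.1],[0,0,-0.1],[0,0,-0.1],[0,0,-0.1]], "xyz": [[0,0,0],[0,0,0],[0,0,0],[0,0,0],[0,0,0],[0,0,0],[0,0,0],[0,0,0]], "jaw": [5,5,5,5,5,5,5,5]}}

```text
time_s: 20.4
eef_pos: [0.5402, 0.1777, 0.0734]
eef_rot: [-0.001, 0.334, 0.943, -0.0]
wrist_force: [-3.5, 0.2, 5.7]
opening: 0.139
grasp_force: 63.3
```

```bash
python3 t.py
```

```text
t 20.55 P [0.5403 0.1777 0.0734] yaw 50.95 Tz [-0.088 -0.125 -0.138] -0.117 F [-3.  -0.2  4.9]
```

Request:
{"name": "send_rows", "arguments": {"dr": [[0,0,-0.1],[0,0,-0.1],[0,0,-0.2],[0,0,-0.2],[0,0,-0.2],[0,0,-0.2],[0,0,-0.2],[0,0,-0.2]], "xyz": [[0,0,0],[0,0,0],[0,0,0],[0,0,0],[0,0,0],[0,0,0],[0,0,0],[0,0,0]], "jaw": [5,5,5,5,5,5,5,5]}}

```text
time_s: 21.55
eef_pos: [0.5403, 0.1776, 0.0734]
eef_rot: [-0.001, 0.324, 0.946, -0.0]
wrist_force: [-3.8, -0.2, 6.3]
opening: 0.141
grasp_force: 63.3
```

```bash
python3 t.py
```

```text
t 21.7 P [0.5402 0.1776 0.0734] yaw 52.14 Tz [-0.184 -0.264 -0.208] -0.219 F [-2.4  0.9  5.3]
```

Torque about 0.25 N m over baseline and climbing with angle: the left pin is in. Release and lift.

Request:
{"name": "send_rows", "arguments": {"dr": [[0,0,0.2],[0,0,0.3],[0,0,0.3],[0,0,0.3],[0,0,0.3],[0,0,0.3],[0,0,0.3],[0,0,0.3]], "xyz": [[0,0,0],[0,0,0],[0,0,0],[0,0,0],[0,0,-0.5],[0,0,-2],[0,0,-4],[0,0,-6]], "jaw": [5,30,50,50,50,50,50,50]}}

```text
time_s: 22.7
eef_pos: [0.5412, 0.1777, 0.1347]
eef_rot: [0.001, 0.339, 0.941, 0.0]
wrist_force: [-0.1, -0.3, -0.1]
opening: 0.5
grasp_force: 0.0
```

```bash
python3 s.py; python3 -c "
from h import *
goto([.5364,.0685,.0735],-4.4)"
```

```text
t 22.75 P [0.5431 0.178  0.1378] yaw 50.36 q6 -0.77 F [1.77 0.86 2.26] T [ 0.033 -0.032 -0.015] op 0.501 gf 0.0
xyz [-6.44 -8.88  6.42] dr [0.06 0.02 9.13]
```

Request:
{"name": "send_rows", "arguments": {"dr": [[0,0,1.6],[0,0,3.2],[0,0,4.8],[0,0,6.4],[0,0,8],[0,0,9.1],[0,0,9.1],[0,0,9.1]], "xyz": [[-1.3,-1.7,0],[-2.6,-3.4,0],[-3.9,-5.1,0],[-5.2,-6.8,0],[-6.5,-8.5,0],[-6.6,-8.7,0],[-6.6,-8.7,0],[-6.6,-8.7,0]], "jaw": [50,50,50,50,50,50,50,50]}}

```text
time_s: 23.75
eef_pos: [0.5363, 0.0687, 0.1332]
eef_rot: [0.0, 0.732, 0.681, 0.0]
wrist_force: [-0.1, 0.3, 0.3]
opening: 0.503
grasp_force: 0.0
```

```bash
python3 t.py; python3 -c "
from h import *
goto([.5364,.0685,.0735],-4.4)"
```

```text
t 23.9 P [0.5362 0.0688 0.133 ] yaw -4.15 Tz [-0.037 -0.009  0.018] -0.01 F [0.1 0.  0. ]
xyz [-0.03  0.02  5.95] dr [0.   0.   0.04]
```

Well placed over the right dial. Descend and close.

Request:
{"name": "send_rows", "arguments": {"dr": [[0,0,0],[0,0,0],[0,0,0],[0,0,0],[0,0,0],[0,0,0],[0,0,0],[0,0,0]], "xyz": [[0,0,2],[0,0,4],[0,0,5.5],[0,0,5.9],[0,0,5.9],[0,0,5.9],[0,0,5.9],[0,0,5.9]], "jaw": [50,50,50,50,30,15,5,5]}}

```text
time_s: 24.9
eef_pos: [0.5366, 0.0685, 0.0747]
eef_rot: [0.0, 0.733, 0.68, 0.0]
wrist_force: [-2.8, -1.1, 6.2]
opening: 0.148
grasp_force: 59.8
```

```bash
python3 s.py
```

```text
t 24.95 P [0.5366 0.0685 0.0748] yaw -4.24 q6 -0.018 F [-2.24 -0.8   5.47] T [-0.007  0.485  0.017] op 0.144 gf 59.8
```

Request:
{"name": "send_rows", "arguments": {"dr": [[0,0,0.6],[0,0,1.2],[0,0,1.8],[0,0,2.4],[0,0,3],[0,0,3.6],[0,0,4.2],[0,0,4.7]], "xyz": [[0,0,0],[0,0,0],[0,0,0],[0,0,0],[0,0,0],[0,0,0],[0,0,0],[0,0,0]], "jaw": [5,5,5,5,5,5,5,5]}}

```text
time_s: 25.95
eef_pos: [0.537, 0.0683, 0.0748]
eef_rot: [0.001, 0.877, 0.481, 0.001]
wrist_force: [-0.8, -1.0, 4.3]
opening: 0.148
grasp_force: 59.6
```

```bash
python3 t.py
```

```text
t 26.1 P [0.5369 0.0683 0.0748] yaw -32.41 Tz [-0.064  0.001  0.019] -0.015 F [-0.9 -0.8  5.7]
```

Request:
{"name": "send_rows", "arguments": {"dr": [[0,0,0.1],[0,0,0.2],[0,0,0.3],[0,0,0.4],[0,0,0.4],[0,0,0.4],[0,0,0.4],[0,0,0.4]], "xyz": [[0,0,0],[0,0,0],[0,0,0],[0,0,0],[0,0,0],[0,0,0],[0,0,0],[0,0,0]], "jaw": [5,5,5,5,5,5,5,5]}}

```text
time_s: 27.1
eef_pos: [0.537, 0.0683, 0.0748]
eef_rot: [0.001, 0.886, 0.463, 0.001]
wrist_force: [-1.5, 0.2, 5.4]
opening: 0.144
grasp_force: 59.8
```

```bash
python3 t.py
```

```text
t 27.25 P [0.537  0.0683 0.0748] yaw -34.79 Tz [-0.017 -0.03  -0.109] -0.052 F [-1.3 -0.9  5. ]
```

Request:
{"name": "send_rows", "arguments": {"dr": [[0,0,0.1],[0,0,0.2],[0,0,0.3],[0,0,0.4],[0,0,0.4],[0,0,0.4],[0,0,0.4],[0,0,0.4]], "xyz": [[0,0,0],[0,0,0],[0,0,0],[0,0,0],[0,0,0],[0,0,0],[0,0,0],[0,0,0]], "jaw": [5,5,5,5,5,5,5,5]}}

```text
time_s: 28.25
eef_pos: [0.537, 0.0683, 0.0747]
eef_rot: [0.001, 0.896, 0.445, 0.001]
wrist_force: [-1.6, -0.7, 5.9]
opening: 0.147
grasp_force: 59.8
```

```bash
python3 t.py
```

```text
t 28.4 P [0.537  0.0683 0.0747] yaw -37.19 Tz [-0.034 -0.094  0.024] -0.035 F [-0.7 -1.   5.6]
```

Request:
{"name": "send_rows", "arguments": {"dr": [[0,0,0.1],[0,0,0.2],[0,0,0.3],[0,0,0.4],[0,0,0.4],[0,0,0.4],[0,0,0.4],[0,0,0.4]], "xyz": [[0,0,0],[0,0,0],[0,0,0],[0,0,0],[0,0,0],[0,0,0],[0,0,0],[0,0,0]], "jaw": [5,5,5,5,5,5,5,5]}}

```text
time_s: 29.4
eef_pos: [0.537, 0.0683, 0.0747]
eef_rot: [0.001, 0.905, 0.426, 0.001]
wrist_force: [0.0, -0.6, 5.3]
opening: 0.144
grasp_force: 59.8
```

```bash
python3 t.py
```

```text
t 29.55 P [0.537  0.0683 0.0747] yaw -39.59 Tz [-0.013  0.01  -0.065] -0.022 F [-0.5 -1.2  5.1]
```

Request:
{"name": "send_rows", "arguments": {"dr": [[0,0,0.1],[0,0,0.2],[0,0,0.3],[0,0,0.4],[0,0,0.4],[0,0,0.4],[0,0,0.4],[0,0,0.4]], "xyz": [[0,0,0],[0,0,0],[0,0,0],[0,0,0],[0,0,0],[0,0,0],[0,0,0],[0,0,0]], "jaw": [5,5,5,5,5,5,5,5]}}

```text
time_s: 30.55
eef_pos: [0.537, 0.0682, 0.0747]
eef_rot: [0.001, 0.914, 0.407, 0.001]
wrist_force: [0.1, -1.4, 5.8]
opening: 0.147
grasp_force: 59.7
```

```bash
python3 t.py
```

```text
t 30.7 P [0.537  0.0683 0.0748] yaw -41.99 Tz [-0.022 -0.036 -0.056] -0.038 F [ 0.1 -0.7  5.3]
```

Request:
{"name": "send_rows", "arguments": {"dr": [[0,0,0.1],[0,0,0.2],[0,0,0.3],[0,0,0.4],[0,0,0.4],[0,0,0.4],[0,0,0.4],[0,0,0.4]], "xyz": [[0,0,0],[0,0,0],[0,0,0],[0,0,0],[0,0,0],[0,0,0],[0,0,0],[0,0,0]], "jaw": [5,5,5,5,5,5,5,5]}}

```text
time_s: 31.7
eef_pos: [0.5371, 0.0682, 0.0748]
eef_rot: [0.001, 0.922, 0.388, 0.001]
wrist_force: [-0.6, -0.4, 5.3]
opening: 0.146
grasp_force: 59.7
```

```bash
python3 t.py
```

```text
t 31.85 P [0.5371 0.0682 0.0747] yaw -44.39 Tz [-0.036 -0.025 -0.035] -0.032 F [-0.5 -0.9  5.7]
```

Request:
{"name": "send_rows", "arguments": {"dr": [[0,0,0.1],[0,0,0.2],[0,0,0.3],[0,0,0.4],[0,0,0.4],[0,0,0.4],[0,0,0.4],[0,0,0.4]], "xyz": [[0,0,0],[0,0,0],[0,0,0],[0,0,0],[0,0,0],[0,0,0],[0,0,0],[0,0,0]], "jaw": [5,5,5,5,5,5,5,5]}}

```text
time_s: 32.85
eef_pos: [0.5371, 0.0682, 0.0748]
eef_rot: [0.001, 0.93, 0.368, 0.001]
wrist_force: [-1.0, -1.1, 4.9]
opening: 0.147
grasp_force: 59.7
```

```bash
python3 t.py
```

```text
t 33.0 P [0.5371 0.0682 0.0747] yaw -46.79 Tz [-0.05  -0.023 -0.093] -0.055 F [-0.8 -0.5  5.9]
```

Request:
{"name": "send_rows", "arguments": {"dr": [[0,0,0.1],[0,0,0.2],[0,0,0.3],[0,0,0.4],[0,0,0.4],[0,0,0.4],[0,0,0.4],[0,0,0.4]], "xyz": [[0,0,0],[0,0,0],[0,0,0],[0,0,0],[0,0,0],[0,0,0],[0,0,0],[0,0,0]], "jaw": [5,5,5,5,5,5,5,5]}}

```text
time_s: 34.0
eef_pos: [0.5371, 0.0682, 0.0748]
eef_rot: [0.001, 0.937, 0.349, 0.001]
wrist_force: [-0.2, -0.8, 5.1]
opening: 0.149
grasp_force: 59.7
```

```bash
python3 t.py
```

```text
t 34.15 P [0.5371 0.0682 0.0747] yaw -49.2 Tz [ 0.026 -0.085 -0.05 ] -0.036 F [-0.6 -1.1  4.9]
```

Request:
{"name": "send_rows", "arguments": {"dr": [[0,0,0.1],[0,0,0.2],[0,0,0.3],[0,0,0.4],[0,0,0.4],[0,0,0.4],[0,0,0.4],[0,0,0.4]], "xyz": [[0,0,0],[0,0,0],[0,0,0],[0,0,0],[0,0,0],[0,0,0],[0,0,0],[0,0,0]], "jaw": [5,5,5,5,5,5,5,5]}}

```text
time_s: 35.15
eef_pos: [0.5372, 0.0682, 0.0748]
eef_rot: [0.001, 0.944, 0.329, 0.001]
wrist_force: [-0.1, -1.4, 4.8]
opening: 0.145
grasp_force: 59.7
```

```bash
python3 t.py
```

```text
t 35.3 P [0.5371 0.0682 0.0748] yaw -51.6 Tz [-0.029 -0.035  0.04 ] -0.008 F [-0.4 -0.9  4.6]
```

Request:
{"name": "send_rows", "arguments": {"dr": [[0,0,0.1],[0,0,0.2],[0,0,0.3],[0,0,0.4],[0,0,0.4],[0,0,0.4],[0,0,0.4],[0,0,0.4]], "xyz": [[0,0,0],[0,0,0],[0,0,0],[0,0,0],[0,0,0],[0,0,0],[0,0,0],[0,0,0]], "jaw": [5,5,5,5,5,5,5,5]}}

```text
time_s: 36.3
eef_pos: [0.5371, 0.0682, 0.0747]
eef_rot: [0.001, 0.951, 0.309, 0.001]
wrist_force: [0.3, -1.5, 5.3]
opening: 0.143
grasp_force: 59.7
```

```bash
python3 t.py
```

```text
t 36.45 P [0.5371 0.0681 0.0747] yaw -54.0 Tz [-0.026  0.004 -0.029] -0.017 F [-0.5 -2.4  4.6]
```

Request:
{"name": "send_rows", "arguments": {"dr": [[0,0,0.1],[0,0,0.2],[0,0,0.3],[0,0,0.4],[0,0,0.4],[0,0,0.4],[0,0,0.4],[0,0,0.4]], "xyz": [[0,0,0],[0,0,0],[0,0,0],[0,0,0],[0,0,0],[0,0,0],[0,0,0],[0,0,0]], "jaw": [5,5,5,5,5,5,5,5]}}

```text
time_s: 37.45
eef_pos: [0.5372, 0.0681, 0.0748]
eef_rot: [0.001, 0.957, 0.289, 0.001]
wrist_force: [0.6, -1.8, 4.1]
opening: 0.146
grasp_force: 59.7
```

```bash
python3 t.py
```

```text
t 37.6 P [0.5372 0.0681 0.0747] yaw -56.4 Tz [0.052 0.01  0.016] 0.026 F [-0.3 -1.5  5.5]
```

Request:
{"name": "send_rows", "arguments": {"dr": [[0,0,0.1],[0,0,0.2],[0,0,0.3],[0,0,0.3],[0,0,0.3],[0,0,0.3],[0,0,0.3],[0,0,0.3]], "xyz": [[0,0,0],[0,0,0],[0,0,0],[0,0,0],[0,0,0],[0,0,0],[0,0,0],[0,0,0]], "jaw": [5,5,5,5,5,5,5,5]}}

```text
time_s: 38.6
eef_pos: [0.5372, 0.0681, 0.0747]
eef_rot: [0.001, 0.962, 0.274, 0.001]
wrist_force: [-0.2, -0.9, 5.7]
opening: 0.146
grasp_force: 59.7
```

```bash
python3 t.py
```

```text
t 38.75 P [0.5372 0.0681 0.0748] yaw -58.19 Tz [0.108 0.033 0.146] 0.096 F [-0.5 -1.3  5.1]
```

Torque is climbing (+0.13 over baseline); a small step more.

Request:
{"name": "send_rows", "arguments": {"dr": [[0,0,0.1],[0,0,0.2],[0,0,0.2],[0,0,0.2],[0,0,0.2],[0,0,0.2],[0,0,0.2],[0,0,0.2]], "xyz": [[0,0,0],[0,0,0],[0,0,0],[0,0,0],[0,0,0],[0,0,0],[0,0,0],[0,0,0]], "jaw": [5,5,5,5,5,5,5,5]}}

```text
time_s: 39.75
eef_pos: [0.5372, 0.0681, 0.0747]
eef_rot: [0.001, 0.965, 0.264, 0.001]
wrist_force: [0.8, -2.0, 5.5]
opening: 0.144
grasp_force: 59.8
```

```bash
python3 t.py; python3 -c "
from h import *
goto([.5345+.002,.0,.0735],87.9)"
```

```text
t 39.9 P [0.5372 0.0682 0.0747] yaw -59.38 Tz [0.147 0.157 0.146] 0.15 F [-1.4 -1.7  4.9]
xyz [-3.53  5.83  0.13] dr [ 3.000e-02  2.000e-02 -2.455e+01]
```

Request:
{"name": "send_rows", "arguments": {"dr": [[0,0,0.1],[0,0,0.1],[0,0,-0.1],[0,0,-0.2],[0,0,-0.2],[0,0,-0.2],[0,0,-0.2],[0,0,-0.2]], "xyz": [[0,0,0],[0,0,0],[0,0,0],[0,0,0],[0,0,0],[0,0,-1.5],[0,0,-4],[0,0,-6]], "jaw": [5,5,5,25,50,50,50,50]}}

```text
time_s: 40.9
eef_pos: [0.5366, 0.0686, 0.1358]
eef_rot: [0.0, 0.962, 0.274, 0.001]
wrist_force: [0.2, -1.2, 0.3]
opening: 0.504
grasp_force: 0.0
```

```bash
python3 t.py; python3 -c "
from h import *
goto([.6355,.074,.134],-92.1)"
```

```text
t 41.05 P [0.5373 0.0685 0.1357] yaw -58.25 Tz [-0.008 -0.011  0.016] -0.001 F [ 0.  -0.1 -0.1]
xyz [8.64 4.7  0.2 ] dr [ 0.01 -0.03  5.64]
```

Request:
{"name": "send_rows", "arguments": {"dr": [[0,0,1.2],[0,0,2.4],[0,0,3.6],[0,0,4.8],[0,0,5.65],[0,0,5.65],[0,0,5.65],[0,0,5.65]], "xyz": [[2,1.1,0],[4,2.2,0],[6,3.3,0],[8,4.4,0],[8.6,4.7,0],[8.6,4.7,0],[8.6,4.7,0],[8.6,4.7,0]], "jaw": [50,50,50,50,50,50,50,50]}}

```text
time_s: 42.05
eef_pos: [0.6335, 0.0738, 0.1337]
eef_rot: [-0.0, 1.0, -0.018, -0.0]
wrist_force: [0.0, 0.1, -0.3]
opening: 0.5
grasp_force: 0.0
```

```bash
python3 t.py; python3 -c "
from h import *
goto([.6355,.074,.062],-92.1)
im=ctrl.camera('wrist')[:,:,::-1]
cv2.imwrite('pics/w4.png',cv2.resize(im[80:330,100:400],(720,600)))"
```

```text
t 42.2 P [0.6338 0.0738 0.134 ] yaw -92.12 Tz [-0.034 -0.025 -0.018] -0.026 F [ 0.4  0.8 -0.2]
xyz [ 0.16 -0.03  7.2 ] dr [ 0. -0. -0.]
```

View pics/w4.png

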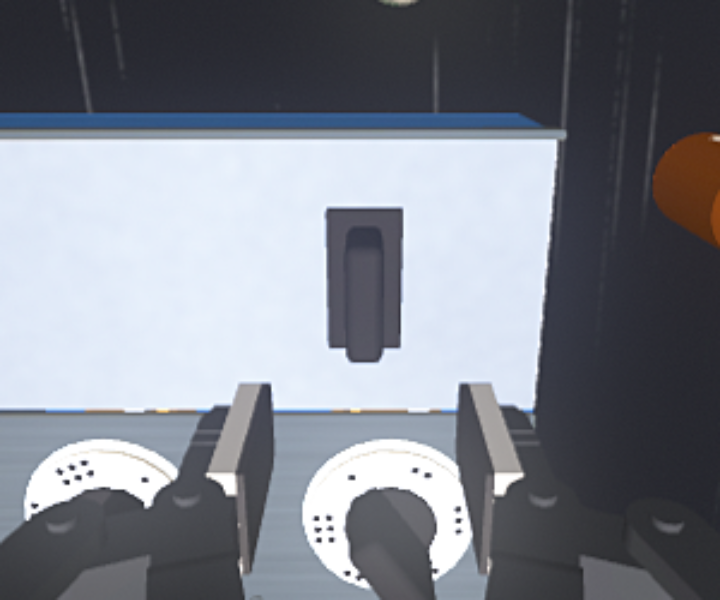

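The handle (364,290) lies centred between the pads (272–460); descend and grip.

Request:
{"name": "send_rows", "arguments": {"dr": [[0,0,0],[0,0,0],[0,0,0],[0,0,0],[0,0,0],[0,0,0],[0,0,0],[0,0,0]], "xyz": [[0.2,0,2],[0.2,0,4],[0.2,0,6],[0.2,0,7],[0.2,0,7],[0.2,0,7],[0.2,0,7],[0.2,0,7]], "jaw": [50,50,50,50,30,15,3,3]}}

```text
time_s: 43.25
eef_pos: [0.6367, 0.0739, 0.0648]
eef_rot: [-0.0, 1.0, -0.019, 0.001]
wrist_force: [-0.0, 1.7, 1.5]
opening: 0.115
grasp_force: 60.7
```

```bash
python3 s.py
```

```text
t 43.3 P [0.6367 0.0739 0.0648] yaw -92.14 q6 1.539 F [-0.19  1.7   2.21] T [ 0.173 -0.032 -0.017] op 0.121 gf 60.8
```

Request:
{"name": "send_rows", "arguments": {"dr": [[0,0,0],[0,0,0],[0,0,0],[0,0,0],[0,0,0],[0,0,0],[0,0,0],[0,0,0]], "xyz": [[0,-0.1,0],[0,-0.1,0],[0,-0.2,0],[0,-0.2,0],[0,-0.3,0],[0,-0.3,0],[0,-0.35,0],[0,-0.35,0]], "jaw": [3,3,3,3,3,3,3,3]}}

```text
time_s: 44.3
eef_pos: [0.6368, 0.0768, 0.0648]
eef_rot: [0.0, 1.0, -0.019, 0.001]
wrist_force: [-0.7, -0.6, 6.0]
opening: 0.114
grasp_force: 61.3
```

```bash
python3 s.py
```

```text
t 44.35 P [0.6368 0.0768 0.0648] yaw -92.15 q6 1.544 F [-0.93 -1.54  6.65] T [-0.247  0.171  0.047] op 0.12 gf 61.3
```

Request:
{"name": "send_rows", "arguments": {"dr": [[0,0,0],[0,0,0],[0,0,0],[0,0,0],[0,0,0],[0,0,0],[0,0,0],[0,0,0]], "xyz": [[0,-0.1,0],[0,-0.1,0],[0,-0.2,0],[0,-0.2,0],[0,-0.3,0],[0,-0.3,0],[0,-0.3,0],[0,-0.3,0]], "jaw": [3,3,3,3,3,3,3,3]}}

```text
time_s: 45.35
eef_pos: [0.6369, 0.0798, 0.0648]
eef_rot: [0.0, 1.0, -0.019, 0.001]
wrist_force: [-0.1, -0.8, 5.3]
opening: 0.119
grasp_force: 61.3
```

```bash
python3 s.py
```

```text
t 45.4 P [0.6369 0.0798 0.0648] yaw -92.15 q6 1.549 F [-0.82 -0.48  6.14] T [-0.234  0.091  0.013] op 0.12 gf 61.3
```

The lid runs free at drag force. Slide on 6.6 cm.

Request:
{"name": "send_rows", "arguments": {"dr": [[0,0,0],[0,0,0],[0,0,0],[0,0,0],[0,0,0],[0,0,0],[0,0,0],[0,0,0]], "xyz": [[0,-0.6,0],[0,-1.5,0],[0,-2.5,0],[0,-3.5,0],[0,-4.5,0],[0,-5.3,0],[0,-6.0,0],[0,-6.5,0]], "jaw": [3,3,3,3,3,3,3,3]}}

```text
time_s: 46.4
eef_pos: [0.6393, 0.1451, 0.0648]
eef_rot: [0.0, 1.0, -0.019, 0.001]
wrist_force: [-0.6, -2.2, 6.6]
opening: 0.121
grasp_force: 61.3
```

```bash
python3 s.py
```

```text
t 46.45 P [0.6393 0.1457 0.0648] yaw -92.13 q6 1.652 F [-0.88  0.19  6.49] T [-0.111  0.112  0.022] op 0.121 gf 61.3
```

Request:
{"name": "send_rows", "arguments": {"dr": [[0,0,0],[0,0,0],[0,0,0],[0,0,0],[0,0,0],[0,0,0],[0,0,0],[0,0,0]], "xyz": [[0,-0.1,0],[0,-0.2,0],[0,-0.3,0],[0,-0.35,0],[0,-0.35,0],[0,-0.35,0],[0,-0.35,0],[0,-0.35,0]], "jaw": [3,3,3,3,3,3,3,3]}}

```text
time_s: 47.45
eef_pos: [0.6394, 0.1484, 0.0648]
eef_rot: [0.0, 1.0, -0.019, 0.001]
wrist_force: [-1.4, -1.5, 5.4]
opening: 0.12
grasp_force: 61.3
```

```bash
python3 s.py
```

```text
t 47.5 P [0.6394 0.1483 0.0648] yaw -92.15 q6 1.656 F [-0.94 -0.72  5.47] T [-0.228  0.14  -0.002] op 0.121 gf 61.3
```

Request:
{"name": "send_rows", "arguments": {"dr": [[0,0,0],[0,0,0],[0,0,0],[0,0,0],[0,0,0],[0,0,0],[0,0,0],[0,0,0]], "xyz": [[0,0,0],[0,0,0],[0,0,0],[0,0,-1],[0,0,-3],[0,0,-6],[0,0,-9],[0,0,-11]], "jaw": [25,50,50,50,50,50,50,50]}}

```text
time_s: 48.5
eef_pos: [0.6399, 0.1488, 0.1775]
eef_rot: [-0.0, 1.0, -0.019, 0.002]
wrist_force: [0.5, -0.0, 0.8]
opening: 0.502
grasp_force: 0.0
```

```bash
python3 s.py; python3 - <<'E'
from h import *
a=ctrl.camera("scene")[:,:,::-1];b=ctrl.camera("wrist")[:,:,::-1]
cv2.imwrite("pics/end.png",np.hstack([cv2.resize(a[140:290,150:350],(400,300)),cv2.resize(b,(400,300))]))
E
```

```text
t 48.55 P [0.6411 0.1489 0.1799] yaw -92.14 q6 1.656 F [1.09 0.31 1.94] T [-0.044  0.011  0.005] op 0.5 gf 0.0
```

View pics/end.png

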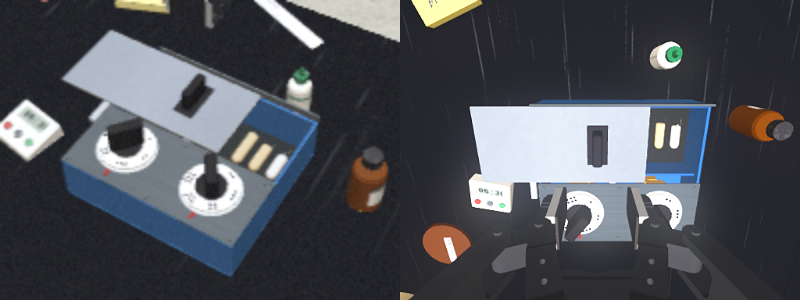

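The lid stands open (handle at about (195,92) in the left half), the bottles and timer are in place, and the gripper is clear.

```bash
python3 -c "
from bench import ctrl
print(ctrl.hand_in())"
```

```text
the job is handed in; nothing more can be done
None
```

I turned both dials until the torque climbed as a dropped pin should, slid the lid left about 74 mm, let go with the gripper clear, and handed the job in at about 49 s; the judge's result was not shown.

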